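# Push the sample racks up to the sampler's end stop and start the run

### The arm

A 6-joint arm with a two-finger parallel gripper is mounted at the origin on the work surface. World frame = base frame: x ahead of the robot, y to its left, z up, the work surface at z = 0. Lengths are in mm, angles in rad, forces in N, time in s.
With the tool pointing down it reaches from about 250 to 725 mm from the base axis. Payload 9.7 kg.
Tool frame: the origin (TCP) lies at the very end of the fingers, on their centre line; the grasp point (between the pads) lies 19 mm behind it; z points along the fingers, y is the direction in which the jaws open and shut (so a half turn about z gives the same grasp; the last joint's range is limited). The gripper opens to 85 mm and grips with 20 to 120 N. Pads are 22 mm wide; open, the fingers measure 114 mm over their backs; the gripper's body (76 mm by 85 mm) begins 54 mm behind the grasp point. The pads swing forward as they close: fully open they stand 13 mm farther back than shut.
Start: joints at [1.309, 0.087, 0.176, 1.66, 0, 1.571], TCP at [142.348, 531.257, 231.284] pointing down, gripper open.
Joint ranges: [-3.13, 3.13], [-0.85, 1.81], [-1.15, 1.24], [-2.2, 2.28], [-1.44, 1.52], [-3.14, 3.14]. Speed limits (rad/s): [2.22, 2.22, 2.57, 3.14, 3.14, 3.14].

### API

Orientations are given as a 3x3 rotation matrix whose columns are the frame's x, y, z axes.
In Python, from bench import ctrl, cams, job_done gives the robot as it stands.
- The arm moves only by the tool step_arm, never from a script. Its arguments are lists of equal length, an entry for each row: "claw": the opening, from -1 (shut) to 1 (fully open); "dp": the shift along the tool's x, y, z in m, a list of three; "twist": the turn about the tool's z in degrees. A call has 1 to 8 rows; each row is the pose to reach, as a shift and turn from the pose measured when the call began, along the tool's axes at that moment; what a row does not reach only later rows make up. A row lasts 1/12 s, in which the tool goes at most 41.7 mm and 7.16 degrees, less where a joint would pass 70% of its speed; a pose out of reach is approached as far as the arm can. A call with a gripper value outside its range is refused whole. The fingers move at their own pace and stop on an object; "squeeze" is the grip in N (left out, the last holds). Time passes only in rows, so rows that repeat a pose let the fingers close. It gives the time, the measured TCP pose, the force and the opening at its end, in the units of the state.
- ctrl.read_state(): the state, without advancing time (a new reading comes with each control period).
- cams.capture(name): name is "scene" or "top"; returns a dict with "pixels" (384x512x3 uint8, red, green, blue), "fx", "fy", "cx", "cy" (pixels), "D" ([k1, k2, p1, p2, k3] as OpenCV has them; the pictures are not rectified), "eye" and "rotation" of the camera in the world. Camera axes: x right, y down, z forward; pixel columns grow to the right and rows downward; lengths in mm; the calibration is good to about 2 mm. A picture is of the moment at which its call begins. There is no depth.
- job_done(): hands the job in, once; it reports no verdict.
The state is a dict: "time_s": time; "joint_pos": joint angles; "joint_vel": joint speeds; "joint_torque": joint torques, N m; "tcp_pos": TCP position; "eef_rot": TCP orientation; "force": force on the tool from outside, world axes, zero at the start; "torque": the same for the moment, N m; "gripper_width": finger opening in mm.
Only numpy, scipy, OpenCV 4.12 (cv2) and the standard library are available. Lean on these libraries where they do the work, as an engineer would, in place of code of your own. Each camera call takes 0.05 s, during which the arm holds its last target. There are 200 camera calls.

### The job

Four blue tube racks stand touching in a row in the input lane of the bench-top blood sampler, the lane nearer to you. With the fingers behind the last rack only, gently push the whole row along the lane as one train until the front rack is right up against the end stop and no gaps are left; do not lift or tip any rack. Then press the green start key fully down and let go, leaving the racks in the other lane and everything else on the bench alone.

Things in the scene. Friction and masses are not known exactly. Their poses are not given: they have to be found in the camera images.
- sampler: Cream bench-top sample feeder with two parallel rack lanes, fixed. Origin at bench height under the middle of the input (near) lane; y runs along the lanes to the end stop, x across them away from the robot, z up. Input lane: x = 0 +- 61.5 mm, open entrance at y = -190, end stop at y = 170; floor 14 mm above the bench, fences 14 mm above the floor. Output lane: the same, centred on x = 135 mm.
- lane_stop (a point): Point on the face of the input lane's end stop, at the lane's centre and at floor height (14 mm above the bench); axes as sampler, the lane lies on its -y side. The stop is a rigid upright steel plate, 36 mm tall above the floor.
- rack_1: Front rack, nearest the end stop. Smooth blue plastic, 120 mm long across the lane (its x), 24 mm thick along the lane (y), body 50 mm tall; capped tubes fixed in it reach 84 mm above its underside. About 0.12 kg. Origin: centre of its underside, z up. Slides easily (friction about 0.2); pushed over 45 mm above its underside it may tip.
- piercer (a point): Tip of the steel needle of the piercing head, 108 mm above the bench, fixed. The head above it (36 x 45 mm, from 123 to 193 mm above the bench) hangs over the far edge of the input lane just before the end stop; keep clear of it.
- rack_2: Same rack type as rack_1. Second in the row, behind rack_1 (within about 1 mm of touching).
- rack_3: Same rack type as rack_1. Third in the row.
- rack_4: Same rack type as rack_1. Last of the row, nearest the lane's entrance: its free face, 12 mm behind its origin on the -y side, is the one to push. The only rack that may be touched.
- start_key (a joint): Travel of the green start key: 0 = up, 0.006 m = fully down (straight down, about 5 N, springs back).
- start_key_top (a point): Centre of the top face of the green round start key (28 mm across, grey collar 44 mm) on the sampler's 60 mm tall key ledge beside the end stop; 78 mm above the bench. The 215 mm tall sampling unit's wall stands 65 mm from it on the +x side (sampler axes).
- done_1: Finished rack in the output lane (same size as rack_1), to be left alone. Origin: centre of its underside.
- done_2: Second finished rack in the output lane, as done_1, to be left alone.
- cup: Specimen cup with yellow lid, 66 mm across, 70 mm tall, standing on the bench off the lanes' entrance. Origin: centre of its underside.
- marker: Blue and white marker pen, 120 mm long, 14 mm thick, lying on the bench off the lanes' entrance. Origin: under its middle.
- diluent: White diluent bottle with blue cap, 64 mm across, 150 mm tall, standing on the bench on the robot's right. Origin: centre of its underside.
- pipette: Blue and white micropipette, about 255 mm long along its x, 33 mm high, lying on the bench on the robot's right. Origin: on the bench, at the middle of its length.
Things that resemble listed ones, but are neither listed nor needed, are in the scene too. Leave any red look-alike of the rack_3 alone.

How it is judged (in metres and radians):
On the way, in this order (a step that is already met when the one before it is completed fails the run):
1. the four racks stand as one closed row against the end stop (y of rack_1 in the frame of lane_stop above -0.015 m and y of rack_4 in the frame of lane_stop above -0.089 m and x of rack_1 in the frame of lane_stop between -0.005 and 0.005 m and z of each of rack_1, rack_2, rack_3, rack_4 in the frame of lane_stop below 0.003 m and angle between each of rack_1, rack_2, rack_3, rack_4's own z axis and vertical below 0.06 rad and x of rack_2 in the frame of lane_stop between -0.005 and 0.005 m and x of rack_3 in the frame of lane_stop between -0.005 and 0.005 m and x of rack_4 in the frame of lane_stop between -0.005 and 0.005 m), for 0.2 s.
2. the start key is pressed down (value of joint start_key above 0.0042 m), for 0.02 s.
At the end, for the whole second after the job is handed in: The front rack's face is within 3 mm of the end stop; the last rack is within 5 mm of where a gapless row puts it; all four racks stand upright on the lane floor, in their order, at rest; the start key was pressed (more than 4.2 mm) after that and is up again (all of step 1 and y of rack_1 in the frame of lane_stop below -0.009 m and y of rack_2 in the frame of lane_stop below -0.031 m and y of rack_3 in the frame of lane_stop below -0.055 m and y of rack_4 in the frame of lane_stop below -0.079 m and linear speed of each of rack_1, rack_2, rack_3, rack_4 below 0.01 m/s and value of joint start_key below 0.0015 m); the robot touches nothing.
It fails at once if a rack is lifted, carried or tipped (z of any of rack_1, rack_2, rack_3, rack_4 in the frame of lane_stop above 0.008 m or angle between any of rack_1, rack_2, rack_3, rack_4's own z axis and vertical above 0.2 rad).
It fails at once if a rack other than the last is touched by the robot (contact force between any of the fingers, the arm and rack_1 above 1 N or contact force between any of the fingers, the arm and rack_2 above 1 N or contact force between any of the fingers, the arm and rack_3 above 1 N).
It fails at once if a rack is shoved fast (over 0.4 m/s) (linear speed of any of rack_1, rack_2, rack_3, rack_4 above 0.4 m/s).
It fails at once if the start key is pressed before the row is home (value of joint start_key above 0.0042 m and not (y of rack_1 in the frame of lane_stop above -0.015 m and y of rack_4 in the frame of lane_stop above -0.089 m)).
It fails at once if a finished rack in the output lane or something else on the bench is disturbed (distance of any of done_1, done_2, cup, diluent, marker, pipette from where it was at the start of the episode above 0.012 m).
It also fails if it takes over 42 s, if anything falls off the work surface, if the arm or the gripper's body presses on something with over 40 N, if the wrist force passes 120 N, or if a joint passes its speed limit or range.

## Working session

There is one attempt and no reset: what is moved stays moved. The work goes in short steps, Python scripts to look and compute and a tool call to move; the robot and the scene stay as the last step left them, time stands still between calls to the robot, and variables do not carry over. Pictures are saved under pics/ and viewed, about 8 in all and at most 12, crops included, and the job is handed in when it is done.

Besides the shell and the picture viewer there is one more tool, called after "Call:" as name(argument=value, ...) on one line, values as JSON. step_arm: Moves the arm, as the interface text tells. Its arguments: {"type":"object","properties":{"claw":{"type":"array"},"dp":{"type":"array"},"twist":{"type":"array"},"squeeze":{"type":"number"}},"required":["claw","dp","twist"]}

```bash
ls; mkdir -p pics; cat > h.py <<'E'
import numpy as np, cv2, pickle
from bench import ctrl, cams, job_done
def snap(n,f):
    c=cams.capture(n); cv2.imwrite(f'pics/{f}.png',c['pixels'][:,:,::-1]); pickle.dump(c,open(f'pics/{f}.pkl','wb')); return c
def load(f): return pickle.load(open(f'pics/{f}.pkl','rb'))
def K(c): return np.array([[c['fx'],0,c['cx']],[0,c['fy'],c['cy']],[0,0,1.]])
def rays(c,uv):
    p=cv2.undistortPoints(np.array(uv,float).reshape(-1,1,2),K(c),np.array(c['D'],float)).reshape(-1,2)
    d=np.c_[p,np.ones(len(p))]@np.array(c['rotation']).T
    return np.array(c['eye'],float),d
def onz(c,uv,z):
    e,d=rays(c,uv); return e+d*((z-e[2])/d[:,2])[:,None]
def proj(c,P):
    R=np.array(c['rotation']);t=-R.T@np.array(c['eye'],float)
    return cv2.projectPoints(np.array(P,float).reshape(-1,1,3),cv2.Rodrigues(R.T)[0],t,K(c),np.array(c['D'],float))[0].reshape(-1,2)
def tri(c1,u1,c2,u2):
    e1,a=rays(c1,[u1]);e2,b=rays(c2,[u2]);a=a[0];b=b[0]
    s=np.linalg.lstsq(np.c_[a,-b],e2-e1,rcond=None)[0]
    p,q=e1+a*s[0],e2+b*s[1]; return (p+q)/2,np.linalg.norm(p-q)
E
python3 - <<'E'
from h import *
for n in('top','scene'):
    c=snap(n,n+'0'); print(n,c['eye'],np.round(c['rotation'],3).tolist(),c['fx'],c['D'])
a,b=[cv2.imread(f'pics/{n}0.png') for n in('top','scene')]
s=ctrl.read_state(); print(s['time_s'],s['tcp_pos'],np.round(s['eef_rot'],3).tolist(),s['gripper_width'])
E
```

```text
pics
top [ 348.55248321 -138.62158083 1114.15561213] [[-0.029, -0.982, 0.184], [-0.999, 0.031, 0.007], [-0.013, -0.184, -0.983]] 438.8418281594821 [-0.02818752  0.          0.          0.          0.        ]
scene [1121.2007158  -233.09082518 1020.92976581] [[0.172, 0.831, -0.53], [0.985, -0.146, 0.091], [-0.002, -0.537, -0.843]] 455.0707447569792 [-0.01140737  0.          0.          0.          0.        ]
0.1 [142.28716545 531.0837795  230.65685767] [[-0.966, 0.259, -0.0], [0.259, 0.966, -0.001], [-0.0, -0.001, -1.0]] 85.63529319774246
```

View pics/top0.png

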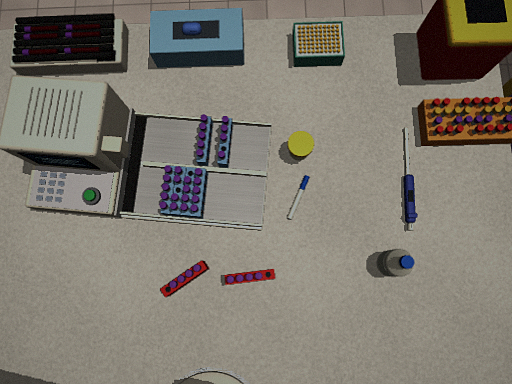

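View pics/scene0.png

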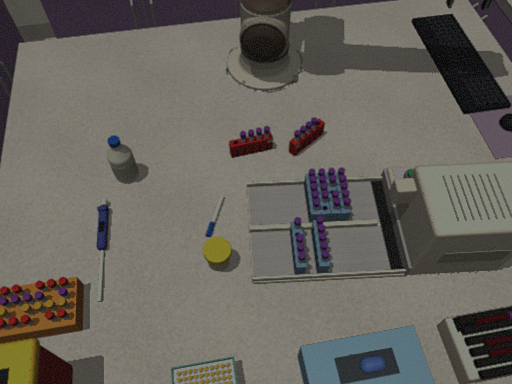

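The top view shows the input lane at cols 122–267, rows 163–228, with four touching blue racks at cols 160–207. The green key is at (91,195) and the end stop near cols 122–145. The pen, cup and red decoys stay clear. In the scene view the racks are at about (328,195) and the key is half-hidden near (410,174).

```bash
python3 - <<'E'
from h import *
def caps(f,roi):
    im=cv2.imread(f'pics/{f}.png'); h=cv2.cvtColor(im,cv2.COLOR_BGR2HSV)
    x0,y0,x1,y1=roi
    m=cv2.inRange(h,(125,70,40),(160,255,255)); z=np.zeros_like(m); z[y0:y1,x0:x1]=m[y0:y1,x0:x1]
    n,_,st,ce=cv2.connectedComponentsWithStats(z)
    return [(ce[i],st[i,4]) for i in range(1,n) if st[i,4]>8]
t=load('top0');s=load('scene0')
for z,a in caps('top0',(155,160,212,220)): print('top',z.round(1),a,onz(t,[z],98)[0].round(1))
for z,a in caps('scene0',(300,160,356,225)): print('sc',z.round(1),a,onz(s,[z],98)[0].round(1))
for f,c in(('top0',t),('scene0',s)):
    h=cv2.cvtColor(cv2.imread(f'pics/{f}.png'),cv2.COLOR_BGR2HSV)
    m=cv2.inRange(h,(45,100,40),(85,255,255)); n,_,st,ce=cv2.connectedComponentsWithStats(m)
    for i in range(1,n):
        if st[i,4]>15: print(f,'green',ce[i].round(1),st[i],onz(c,[ce[i]],78).round(1))
a=cv2.resize(cv2.imread('pics/top0.png')[150:240,15:280],None,fx=3,fy=3,interpolation=cv2.INTER_CUBIC)
b=cv2.resize(cv2.imread('pics/scene0.png')[155:285,240:440],None,fx=2.4,fy=2.4,interpolation=cv2.INTER_CUBIC)
o=np.zeros((a.shape[0]+b.shape[0],800,3),np.uint8);o[:a.shape[0],:a.shape[1]]=a;o[a.shape[0]:,:b.shape[1]]=b
cv2.imwrite('pics/crop1.png',o);print(o.shape)
E
```

```text
top [167.2 168.3] 40 [602.3  86.6  98. ]
top [177.6 169. ] 39 [599.7  61.6  98. ]
top [197.8 171. ] 39 [593.3  13.2  98. ]
top [166.  177.2] 41 [580.5  89.2  98. ]
top [176.6 178. ] 41 [577.8  63.9  98. ]
top [186.8 178.9] 40 [574.8  39.5  98. ]
top [196.8 180. ] 41 [571.4  15.8  98. ]
top [164.8 186.1] 40 [559.1  91.9  98. ]
top [185.7 188. ] 40 [552.8  42.2  98. ]
top [195.7 188.9] 40 [549.9  18.3  98. ]
top [163.7 195.2] 40 [537.3  94.3  98. ]
top [174.  196.2] 41 [533.9  69.8  98. ]
top [184.6 197.1] 40 [531.2  44.8  98. ]
top [194.7 198. ] 42 [528.2  20.9  98. ]
top [162.4 204.2] 39 [515.7  97.   98. ]
top [172.9 205.2] 40 [512.6  72.2  98. ]
top [183.4 206.2] 40 [509.6  47.5  98. ]
top [193.5 207.4] 39 [506.   23.6  98. ]
sc [313.8 187.3] 215 [555.   15.7  98. ]
sc [323.2 183.6] 166 [548.5  40.8  98. ]
sc [331.8 175. ] 76 [527.7  68.2  98. ]
sc [344.  186.3] 202 [564.9  88.5  98. ]
sc [335.8 197. ] 87 [590.9  60.6  98. ]
sc [319.7 219.3] 55 [643.5   7.6  98. ]
top0 green [333.3  31. ] [306  21  39  36  78] [[ 958.8 -335.1   78. ]]
top0 green [295.4  38.8] [293  23  12  35  57] [[ 940.  -236.3   78. ]]
top0 green [321.5  56. ] [308  56  28   1  28] [[ 889.6 -300.6   78. ]]
top0 green [ 89.1 194.8] [ 84 190  11  11  98] [[547.6 280.6  78. ]]
scene0 green [410.  172.5] [408 170   6   7  21] [[541.5 271.5  78. ]]
scene0 green [213.8 360.4] [192 357  42   8  49] [[ 908.2 -275.    78. ]]
scene0 green [179.9 366.6] [171 365  20   6  23] [[ 908.3 -342.6   78. ]]
(582, 800, 3)
```

View pics/crop1.png

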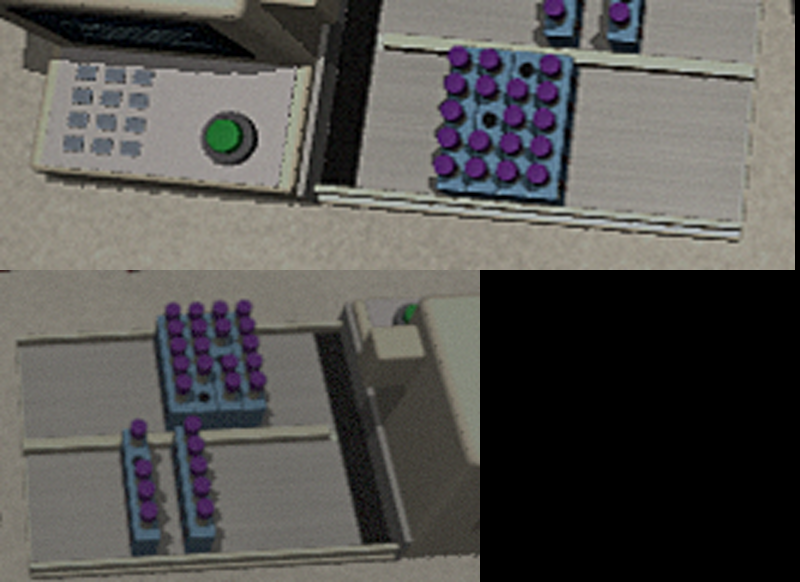

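```bash
python3 - <<'E'
from h import *
t=load('top0');s=load('scene0')
T=lambda x,y:(15+x/3-.33,150+y/3-.33)
S=lambda x,y:(240+x/2.4-.3,155+(y-270)/2.4-.3)
for n,p in dict(ent_near=T(743,228),ent_far=T(752,76),floor_end_near=T(360,185),floor_end_far=T(375,52),stop_near=T(318,190),stopface_far=T(345,40)).items(): print(n,onz(t,[p],14)[0].round(1),onz(t,[p],28)[0].round(1),onz(t,[p],50)[0].round(1))
print('key',onz(t,[T(224,138)],78).round(1),'collar',onz(t,[T(230,138)],72).round(1), 'scene', onz(s,[S(408,314)],78).round(1))
R=[(559.1,91.9),(549.9,18.3)]
# tri of caps: rack1 near end & rack4 near end, rack4 far end
for a,b in(((162.4,204.2),S(243,307)),((193.5,207.4),S(172,310)),((197.8,171),S(183,382))): print('cap',*[np.round(q,1) for q in tri(t,a,s,b)])
print('head?',tri(t,(112,144),s,S(395,340)))
# stop from racks + fence ents
ex=np.array([.9926,-.1219]);ey=np.array([.1219,.9926])
for p in R: print(np.dot(p,ex),np.dot(p,ey))
E
```

```text
ent_near [ 467.1 -136.3   14. ] [ 465.6 -136.3   28. ] [ 463.3 -136.3   50. ]
ent_far [ 597.3 -147.9   14. ] [ 594.2 -147.8   28. ] [ 589.2 -147.6   50. ]
floor_end_near [513.4 187.3  14. ] [511.3 183.2  28. ] [508.  176.6  50. ]
floor_end_far [629.1 177.   14. ] [625.5 173.   28. ] [619.9 166.6  50. ]
stop_near [510.2 223.1  14. ] [508.1 218.5  28. ] [504.9 211.3  50. ]
stopface_far [640.6 203.4  14. ] [636.9 199.   28. ] [631.1 192.2  50. ]
key [[545.4 279.9  78. ]] collar [[546.4 277.4  72. ]] scene [[543.  270.1  78. ]]
cap [515.9  96.4  95.9] 2.3
cap [506.2  23.1  94.9] 2.1
cap [593.6  12.6  96. ] 2.0
head? (array([637.9025653 , 188.16719812, 191.35405713]), np.float64(0.9627525153950676))
543.76005 159.37423
543.59997 85.19739
```

Call:
step_arm(claw=[0, 0, 0, 0, 0, 0, 0, 0], dp=[[-0.25, -0.21, 0], [-0.25, -0.21, 0], [-0.25, -0.21, 0], [-0.25, -0.21, 0], [-0.25, -0.21, 0], [-0.25, -0.21, 0], [-0.25, -0.21, 0], [-0.25, -0.21, 0]], twist=[40, 40, 40, 40, 40, 40, 40, 40])

```text
time_s: 0.77
tcp_pos: [330.2, 261.2, 230.8]
eef_rot: [[-0.573, 0.82, -0.0], [0.82, 0.573, -0.001], [-0.001, -0.001, -1.0]]
force: [0.6, 0.6, 0.1]
gripper_width: 42.6
```

Call:
step_arm(claw=[0, 0, 0, 0, 0, 0, 0, 0], dp=[[-0.364, 0.006, 0], [-0.364, 0.006, 0], [-0.364, 0.006, 0], [-0.364, 0.006, 0], [-0.364, 0.006, 0], [-0.364, 0.006, 0], [-0.364, 0.006, 0], [-0.364, 0.006, 0]], twist=[42, 42, 42, 42, 42, 42, 42, 42])

```text
time_s: 1.43
tcp_pos: [525.0, -9.0, 230.9]
eef_rot: [[0.124, 0.992, -0.0], [0.992, -0.124, -0.001], [-0.001, -0.0, -1.0]]
force: [0.0, 1.1, 0.3]
gripper_width: 42.8
```

Call:
step_arm(claw=[0, 0, 0, 0, 0], dp=[[-0.022, 0.0215, 0], [-0.022, 0.0215, 0.04], [-0.022, 0.0215, 0.08], [-0.022, 0.0215, 0.12], [-0.022, 0.0215, 0.12]], twist=[0, 0, 0, 0, 0])

```text
time_s: 1.85
tcp_pos: [539.1, -33.7, 102.0]
eef_rot: [[0.124, 0.992, -0.014], [0.992, -0.124, -0.0], [-0.002, -0.013, -1.0]]
force: [-1.3, 0.8, -1.4]
gripper_width: 42.8
```

```bash
python3 - <<'E'
from h import *
snap('top','top1');snap('scene','scene1')
a=cv2.resize(cv2.imread('pics/top1.png')[130:250,100:300],None,fx=2.4,fy=2.4,interpolation=cv2.INTER_CUBIC)
b=cv2.resize(cv2.imread('pics/scene1.png')[130:250,240:440],None,fx=2.4,fy=2.4,interpolation=cv2.INTER_CUBIC)
cv2.imwrite('pics/crop2.png',np.vstack([a,b]))
s=ctrl.read_state();print(s['tcp_pos'],s['joint_pos'],s['force'],s['gripper_width'])
E
```

```text
[542.71519644 -33.6168436  110.68671954] [-6.11961777e-02  6.30502425e-02 -8.20253081e-02  1.42871056e+00
 -1.27209302e-03  1.63363253e+00] [0.69048623 0.59502357 0.7828917 ] 42.59494933409049
```

View pics/crop2.png

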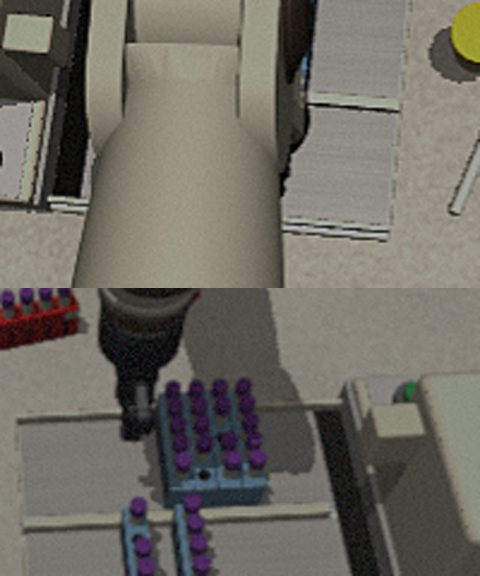

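The scene crop shows the fingers above the lane behind the last rack (fingers near (137,420), rack face at col ~160) with a clear gap. In the top view the arm hides the row.

Call:
step_arm(claw=[0, 0, 0, 0, 0], dp=[[0, 0, 0.03], [0, 0, 0.055], [0, 0, 0.072], [0, 0, 0.072], [0, 0, 0.072]], twist=[0, 0, 0, 0, 0])

```text
time_s: 2.37
tcp_pos: [543.8, -33.6, 41.5]
eef_rot: [[0.123, 0.992, -0.0], [0.992, -0.123, -0.001], [-0.001, -0.0, -1.0]]
force: [0.2, -0.6, 0.4]
gripper_width: 43.2
```

```bash
python3 - <<'E'
from h import *
c=snap('scene','scene2')
s=ctrl.read_state();print(s['tcp_pos'],s['force'],s['gripper_width'])
cv2.imwrite('pics/crop3.png',cv2.resize(c['pixels'][140:240,240:420,::-1],None,fx=4,fy=4,interpolation=cv2.INTER_CUBIC))
E
```

```text
[544.22715999 -33.64131948  42.03015985] [0.65611511 0.59603352 0.53247281] 42.8805761345252
```

View pics/crop3.png

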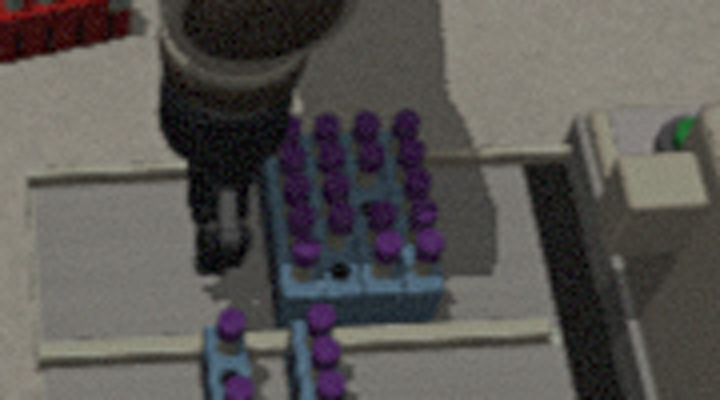

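Call:
step_arm(claw=[0, 0, 0, 0, 0, 0, 0, 0], dp=[[0.007, 0, 0.005], [0.014, 0, 0.005], [0.018, 0, 0.005], [0.022, 0, 0.005], [0.026, 0, 0.005], [0.03, 0, 0.005], [0.034, 0, 0.005], [0.039, 0, 0.005]], twist=[0, 0, 0, 0, 0, 0, 0, 0])

```text
time_s: 3.08
tcp_pos: [549.0, 5.2, 37.0]
eef_rot: [[0.124, 0.992, 0.001], [0.992, -0.124, -0.002], [-0.002, 0.001, -1.0]]
force: [-1.3, -1.9, -0.0]
gripper_width: 42.9
```

Call:
step_arm(claw=[0, 0, 0, 0, 0, 0, 0, 0], dp=[[0.006, 0, 0], [0.012, 0, 0], [0.018, 0, 0], [0.024, 0, 0], [0.03, 0, 0], [0.036, 0, 0], [0.042, 0, 0], [0.048, 0, 0]], twist=[0, 0, 0, 0, 0, 0, 0, 0])

```text
time_s: 3.75
tcp_pos: [555.0, 53.5, 36.9]
eef_rot: [[0.124, 0.992, 0.001], [0.992, -0.124, -0.002], [-0.002, 0.001, -1.0]]
force: [0.3, -1.3, 0.2]
gripper_width: 42.7
```

```bash
python3 - <<'E'
from h import *
c=snap('scene','scene3')
s=ctrl.read_state();print(s['time_s'],s['tcp_pos'],s['force'],s['gripper_width'],np.dot(s['tcp_pos'],[.1219,.9926,0]),np.dot(s['tcp_pos'],[.9926,-.1219,0]))
cv2.imwrite('pics/crop4.png',cv2.resize(c['pixels'][140:240,240:420,::-1],None,fx=4,fy=4,interpolation=cv2.INTER_CUBIC))
E
```

```text
3.8 [555.14432333  54.38350992  36.89328536] [-0.46908843  1.99938061  0.52924519] 42.46554898437555 121.65316495716523 544.4069054783444
```

View pics/crop4.png

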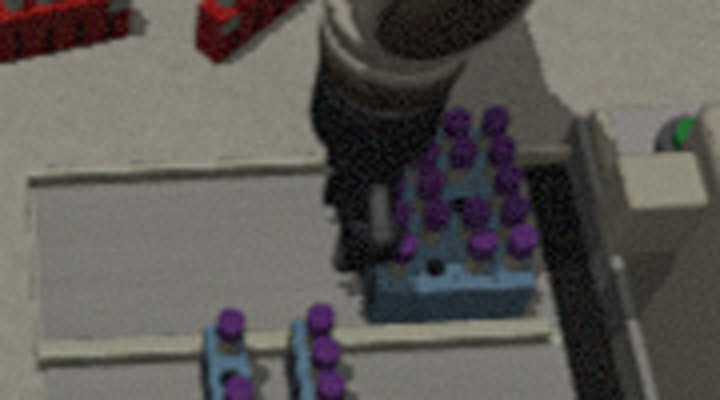

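The row moves upright and closed, with the front rack now at the dark strip (col ~532 of the crop). I'll continue, then creep to contact.

Call:
step_arm(claw=[0, 0, 0, 0, 0, 0, 0], dp=[[0.006, 0, 0], [0.012, 0, 0], [0.018, 0, 0], [0.024, 0, 0], [0.03, 0, 0], [0.035, 0, 0], [0.038, 0, 0]], twist=[0, 0, 0, 0, 0, 0, 0])

```text
time_s: 4.38
tcp_pos: [559.9, 92.8, 36.8]
eef_rot: [[0.123, 0.992, 0.001], [0.992, -0.123, -0.001], [-0.001, 0.001, -1.0]]
force: [-1.1, -1.8, 0.5]
gripper_width: 42.8
```

Call:
step_arm(claw=[0, 0, 0, 0], dp=[[0.002, 0, 0], [0.004, 0, 0], [0.006, 0, 0], [0.008, 0, 0]], twist=[0, 0, 0, 0])

```text
time_s: 4.72
tcp_pos: [560.9, 100.8, 36.8]
eef_rot: [[0.123, 0.992, 0.001], [0.992, -0.123, -0.001], [-0.001, 0.001, -1.0]]
force: [0.7, -1.2, -0.6]
gripper_width: 42.6
```

Call:
step_arm(claw=[0, 0, 0, 0], dp=[[0.001, 0, 0], [0.002, 0, 0], [0.003, 0, 0], [0.004, 0, 0]], twist=[0, 0, 0, 0])

```text
time_s: 5.05
tcp_pos: [561.4, 104.8, 36.8]
eef_rot: [[0.123, 0.992, 0.001], [0.992, -0.123, -0.001], [-0.001, 0.001, -1.0]]
force: [-0.3, -0.4, 1.1]
gripper_width: 42.6
```

Call:
step_arm(claw=[0, 0, 0], dp=[[0.001, 0, 0], [0.002, 0, 0], [0.003, 0, 0]], twist=[0, 0, 0])

```text
time_s: 5.3
tcp_pos: [561.8, 107.6, 36.8]
eef_rot: [[0.123, 0.992, 0.001], [0.992, -0.123, -0.002], [-0.001, 0.001, -1.0]]
force: [0.6, -8.1, 1.8]
gripper_width: 42.8
```

Call:
step_arm(claw=[0, 0, 0], dp=[[0.001, 0, 0], [0.002, 0, 0], [0.003, 0, 0]], twist=[0, 0, 0])

```text
time_s: 5.55
tcp_pos: [561.8, 107.7, 36.9]
eef_rot: [[0.124, 0.992, 0.0], [0.992, -0.124, -0.008], [-0.008, 0.001, -1.0]]
force: [-2.7, -23.2, 5.3]
gripper_width: 42.9
```

```bash
python3 - <<'E'
from h import *
c=snap('scene','scene4')
s=ctrl.read_state();print(s['time_s'],s['tcp_pos'],s['force'],np.dot(s['tcp_pos'],[.1219,.9926,0]))
cv2.imwrite('pics/crop5.png',cv2.resize(c['pixels'][140:240,240:420,::-1],None,fx=4,fy=4,interpolation=cv2.INTER_CUBIC))
E
```

```text
5.6 [561.77494291 107.56991929  36.90266015] [ -2.10852578 -18.92561365   4.17537242] 175.25426742548674
```

View pics/crop5.png

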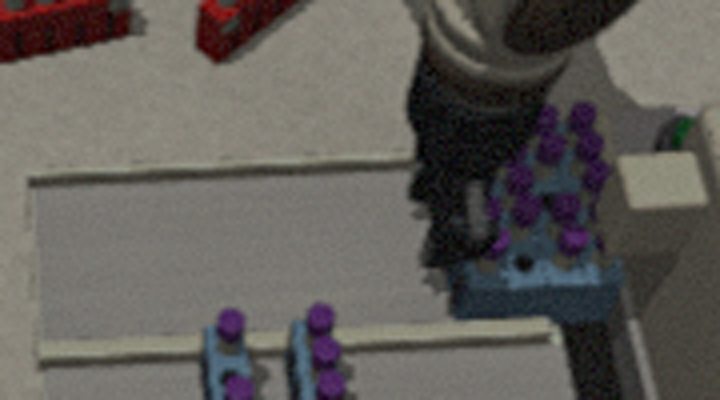

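Force on the tool jumped to about -20 N in y at lane coordinate 175, which matches the predicted stop, and the row looks upright and closed. Next I back off and rise.

Call:
step_arm(claw=[0, 0, 0, 0, 0, -1, -1, -1], dp=[[-0.005, 0, 0], [-0.025, 0, 0], [-0.05, 0, 0], [-0.05, 0, 0.0], [-0.05, 0, -0.04], [-0.05, 0, -0.08], [-0.05, 0, -0.12], [-0.05, 0, -0.16]], twist=[0, 0, 0, 0, 0, 0, 0, 0])

```text
time_s: 6.27
tcp_pos: [555.1, 59.6, 199.1]
eef_rot: [[0.125, 0.992, 0.0], [0.992, -0.125, -0.008], [-0.007, 0.001, -1.0]]
force: [1.1, 0.1, -0.3]
gripper_width: 6.5
```

Call:
step_arm(claw=[-1, -1, -1, -1, -1, -1, -1], dp=[[-0.02, -0.03, -0.03], [-0.02, -0.07, -0.04], [-0.02, -0.11, -0.04], [-0.02, -0.15, -0.04], [-0.02, -0.18, -0.04], [-0.02, -0.2, -0.04], [-0.02, -0.2, -0.04]], twist=[0, 0, 0, 0, 0, 0, 0])

```text
time_s: 6.85
tcp_pos: [351.5, 65.5, 240.2]
eef_rot: [[0.124, 0.992, 0.002], [0.992, -0.124, -0.006], [-0.006, 0.003, -1.0]]
force: [-1.4, -0.1, 0.1]
gripper_width: 0.0
```

```bash
python3 - <<'E'
from h import *
c=snap('top','top5');s2=snap('scene','scene5')
s=ctrl.read_state();print(s['time_s'],s['tcp_pos'],s['force'],s['gripper_width'])
a=cv2.resize(c['pixels'][140:240,20:240,::-1],None,fx=3,fy=3,interpolation=cv2.INTER_CUBIC)
b=cv2.resize(s2['pixels'][140:240,240:460,::-1],None,fx=3,fy=3,interpolation=cv2.INTER_CUBIC)
cv2.imwrite('pics/crop6.png',np.vstack([a,b])[:600])
h=cv2.cvtColor(c['pixels'],cv2.COLOR_RGB2HSV);m=cv2.inRange(h,(125,70,40),(160,255,255));m[:,:100]=0;m[:,185:]=0;m[:160]=0;m[225:]=0
n,_,st,ce=cv2.connectedComponentsWithStats(m)
for i in range(1,n):
    if st[i,4]>12:
        p=onz(c,[ce[i]],98)[0]; print(ce[i].round(1),st[i,4],round(p@[.9926,-.1219,0]-543.7,1),round(p@[.1219,.9926,0],1))
E
```

```text
6.95 [354.26112543  65.37495245 239.59154511] [ 0.843996   -0.18368798 -0.14761561] -0.23346523726407475
[121.5 164.1] 37 43.9 270.7
[131.3 164.9] 39 44.0 246.7
[151.  166.8] 39 43.7 198.7
[120.3 173. ] 37 22.1 270.2
[130.2 173.8] 38 22.3 246.2
[140.1 174.6] 38 22.4 222.1
[150.  175.7] 37 22.0 198.0
[118.9 182.1] 38 -0.2 270.1
[138.6 183.8] 40 0.0 222.4
[148.6 184.8] 39 -0.4 198.3
[117.5 191. ] 38 -21.9 270.3
[127.3 191.9] 39 -22.1 246.6
[137.5 192.9] 39 -22.2 222.0
[147.3 193.9] 39 -22.5 198.3
[116.1 200.1] 40 -43.9 270.3
[126.1 201. ] 40 -44.0 246.2
[136.1 201.9] 39 -43.8 222.1
[146.2 202.9] 40 -44.1 197.9
```

View pics/crop6.png

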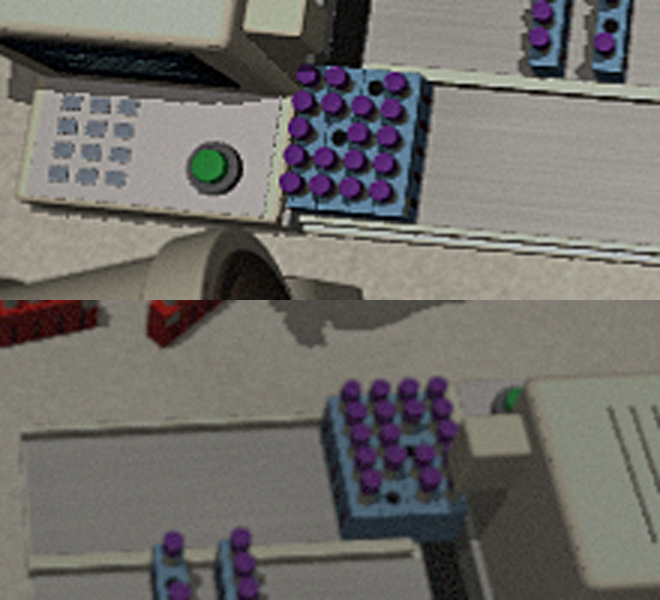

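The racks form a closed row with pitch 24.0 mm, upright and centred at ±0.4 mm. Gap between the estimated stop and the front face is about 0. The crop shows the green key at (208,165) with clear space around it, so next I go above it.

Call:
step_arm(claw=[-1, -1, -1, -1, -1, -1, -1, -1], dp=[[0.04, 0, 0], [0.08, 0.0, 0], [0.12, 0.0, 0], [0.155, 0.02, 0], [0.185, 0.045, 0], [0.21, 0.075, 0], [0.2365, 0.105, 0], [0.2365, 0.14, 0]], twist=[0, 0, 0, 0, 0, 0, 0, 0])

```text
time_s: 7.62
tcp_pos: [524.5, 286.9, 236.0]
eef_rot: [[0.12, 0.993, 0.0], [0.993, -0.12, -0.006], [-0.006, 0.001, -1.0]]
force: [0.6, 1.0, 0.4]
gripper_width: 0.0
```

```bash
python3 - <<'E'
from h import *
s=ctrl.read_state();R=np.array(s['eef_rot']);print(s['time_s'],s['tcp_pos'],s['force'],s['joint_pos'],R.round(3).tolist())
print(R.T@(np.array([545.4,279.9,110])-s['tcp_pos']))
E
```

```text
7.6167 [524.45188613 286.91300429 236.03238514] [0.62384223 0.99158526 0.3582511 ] [ 0.50333974  0.2098673   0.32301256  1.68656283 -0.00576243  2.19492357] [[0.12, 0.993, 0.0], [0.993, -0.12, -0.006], [-0.006, 0.001, -1.0]]
[ -3.6553912   21.48411308 126.08425282]
```

Call:
step_arm(claw=[-1, -1, -1, -1, -1, -1, -1], dp=[[-0.0037, 0.0215, 0], [-0.0037, 0.0215, 0.03], [-0.0037, 0.0215, 0.06], [-0.0037, 0.0215, 0.09], [-0.0037, 0.0215, 0.12], [-0.0037, 0.0215, 0.126], [-0.0037, 0.0215, 0.126]], twist=[0, 0, 0, 0, 0, 0, 0])

```text
time_s: 8.2
tcp_pos: [544.8, 279.3, 107.0]
eef_rot: [[0.121, 0.993, -0.004], [0.993, -0.121, -0.009], [-0.009, -0.003, -1.0]]
force: [0.8, 0.5, 0.2]
gripper_width: 0.1
```

```bash
python3 - <<'E'
from h import *
c=snap('top','top6');s2=snap('scene','scene6')
s=ctrl.read_state();R=np.array(s['eef_rot']);print(s['time_s'],s['tcp_pos'],s['force'])
print(R.T@(np.array([545.4,279.9,78])-s['tcp_pos']))
a=cv2.resize(c['pixels'][140:240,20:240,::-1],None,fx=3,fy=3,interpolation=cv2.INTER_CUBIC)
b=cv2.resize(s2['pixels'][140:240,280:500,::-1],None,fx=3,fy=3,interpolation=cv2.INTER_CUBIC)
cv2.imwrite('pics/crop7.png',np.vstack([a,b])[:600])
E
```

```text
8.3 [546.23469497 280.18727715 111.24531688] [0.77934486 0.44327355 0.65198366]
[-0.2010355  -0.86246797 33.24524135]
```

View pics/crop7.png

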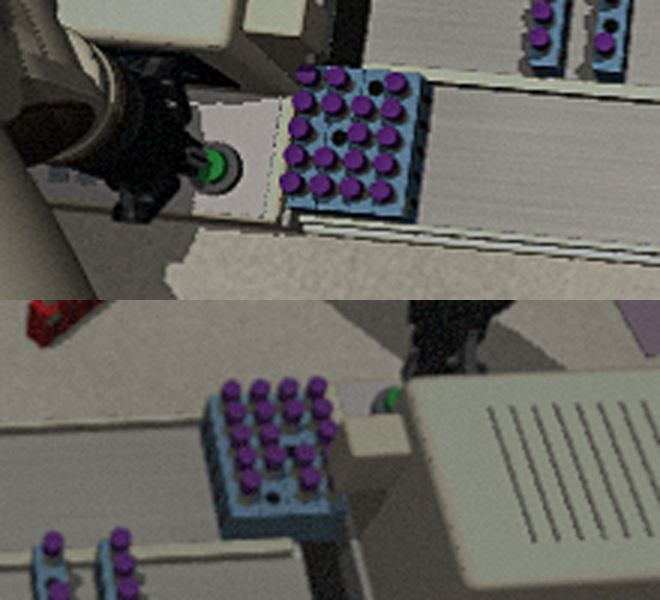

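The fingertips sit just left of the key (195 vs 210 in the crop), which matches the parallax expected from 33 mm height. Next I press slowly, watching the force.

Call:
step_arm(claw=[-1, -1, -1, -1, -1], dp=[[0, -0.001, 0.012], [0, -0.001, 0.022], [0, -0.001, 0.03], [0, -0.001, 0.033], [0, -0.001, 0.035]], twist=[0, 0, 0, 0, 0])

```text
time_s: 8.72
tcp_pos: [545.3, 280.2, 76.1]
eef_rot: [[0.121, 0.993, 0.002], [0.993, -0.121, -0.006], [-0.005, 0.002, -1.0]]
force: [-0.4, 0.1, 5.3]
gripper_width: 0.1
```

Call:
step_arm(claw=[-1, -1, -1], dp=[[0, 0, 0.0015], [0, 0, 0.003], [0, 0, 0.003]], twist=[0, 0, 0])

```text
time_s: 8.97
tcp_pos: [545.5, 280.2, 75.9]
eef_rot: [[0.121, 0.993, 0.004], [0.993, -0.121, -0.005], [-0.004, 0.004, -1.0]]
force: [-5.5, -3.8, 16.0]
gripper_width: -0.2
```

Call:
step_arm(claw=[-1, -1, -1], dp=[[0, 0, 0.001], [0, 0, 0.002], [0, 0, 0.002]], twist=[0, 0, 0])

```text
time_s: 9.22
tcp_pos: [545.5, 280.3, 76.0]
eef_rot: [[0.121, 0.993, 0.005], [0.993, -0.12, -0.004], [-0.003, 0.005, -1.0]]
force: [-5.7, -1.9, 12.0]
gripper_width: 0.0
```

```bash
python3 - <<'E'
from h import *
c=snap('top','top7');s2=snap('scene','scene7')
s=ctrl.read_state();print(s['time_s'],s['tcp_pos'],s['force'],s['torque'],s['joint_pos'])
a=cv2.resize(c['pixels'][150:220,40:140,::-1],None,fx=5,fy=5,interpolation=cv2.INTER_CUBIC)[:300]
b=cv2.resize(s2['pixels'][130:190,360:460,::-1],None,fx=5,fy=5,interpolation=cv2.INTER_CUBIC)
cv2.imwrite('pics/crop8.png',np.vstack([a,b]))
E
```

```text
9.3167 [545.50204741 280.25577162  75.96207778] [-5.20776232 -1.34845405 12.37381371] [-0.5229486   1.0091634  -0.05248087] [ 0.47723436  0.23064648  0.03834206  1.37591387 -0.00568401  2.16886147]
```

View pics/crop8.png

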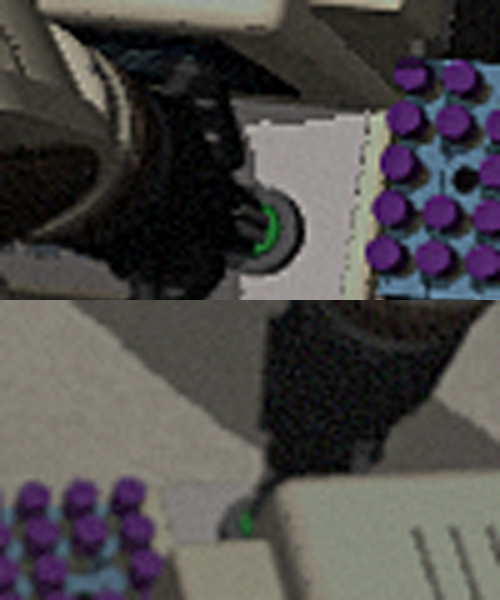

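Fingertips are on the key, with a green crescent still visible on the right at (270,228). I'll check whether the key's right edge shifted; it should move about 1 px right when it is down.

```bash
python3 - <<'E'
from h import *
for f in('top5','top6','top7'):
    p=load(f)['pixels'].astype(int); g=p[...,1]-p[...,0]
    print(f); print(g[188:203,84:102])
for z in(78,72): print(z,proj(load('top7'),[[545.4,279.9,z],[545.4,265.9,z]]).round(2).tolist())
print(proj(load('top7'),[[545.5,280.3,76]]).round(2))
E
```

```text
top5
[[ -1  -5  -5 -10  -2  -5  -3  -3  -1   2   2  -2  -4  -2  -3  -8  -4  -1]
 [-10  -9  -1  -2  -3   0   6  -3  -6  -5  -1   0   5  -4  -3  -4  -5  -2]
 [ -9  -8  30  89  93  92  93  77  50   9  -2  -1   2   1   0  -7  -6  -6]
 [ -6  34  78  84  82  81  84  91  86  50  13   0  -1   1   0   0  -6  -6]
 [ 30  79  85  83  81  81  83  82  87  87  42   3  -2  -4   1   0  -3  -5]
 [ 58  86  82  81  82  80  82  80  81  92  48  29  -3  -2   1  -4  -3  -6]
 [ 69  87  82  82  79  82  83  80  83  91  69  40  -4   0  -2   3   4  -7]
 [ 76  83  78  78  82  81  81  84  83  87  47  33   4   1  -1  -1   0  -4]
 [ 77  84  82  81  81  75  83  80  86  89  44  30  -8  -2  -2  -2   0  -6]
 [ 52  85  84  82  79  84  84  85  90  81  39  22  -4   3   0   0   1  -8]
 [ 15  72  86  85  83  83  84  86  81  44  30   4   0  -1   2  -4   1  -7]
 [ -7  22  73  85  83  87  81  67  38  23  16  -8  -1   0   0   0  -6  -5]
 [ -3  -6   4  34  48  54  29  18  14  11   2  -1   0   1   0  -1  -5  -5]
 [  1   1   2  -8  -1   1   6   8  -5  -3   1   0   0  -4  -1  -4  -8  -6]
 [ -6  -1   3  -3  -4  -6  -4  -3  -3  -1   2
[... 1684 characters left out ...]
 4  -4]
 [  0  -6  -1   2   4   4  -3  -1  -4  35  85  65   9  -3  -1  -3  -1  -4]
 [  1   1   2   1  -2  -1  -2  -1 -10  53  90  54  -1   0  -1   2   0  -6]
 [  0   2   0   8   5   1  -5  -3 -11  53  80  31  -4  -4   3  -1   2  -6]
 [ -2   1  -1   1  -4   0   6  22  20  81  56   6  -3  -5   2  -1   6  -4]
 [ -2  -6   7   1  -2  -2   8  84  95  63  20  -3   1  -1   0   1  -6  -6]
 [  1   1   1   1   4   5  27  56  27   7  -5  -2  -1   1   1  -3  -8  -3]
 [ -3   1   3  -3   7   6   3  12  -6  -5  -1   2   4   1  -2  -5  -5  -2]
 [  0   2  -4  -4   0   1  -2  -4   1   2  -2  -1   1  -1  -5  -3  -1  -4]]
78 [[89.34, 195.67], [95.06, 195.5]]
72 [[90.31, 196.1], [95.99, 195.93]]
[[ 89.5  195.78]]
```

The top face edge moved about 1.3 px right and the darker side band vanished, so the key is down about 6 mm against its hard stop at 12 N. Releasing now.

Call:
step_arm(claw=[-1, -1, -1, -1, -1, -1, -1, -1], dp=[[0, 0, -0.005], [0, 0, -0.02], [0, 0, -0.05], [0, 0, -0.09], [0, 0, -0.13], [0, 0, -0.16], [0, -0.04, -0.16], [0, -0.08, -0.16]], twist=[0, 0, 0, 0, 0, 0, 0, 0])

```text
time_s: 9.98
tcp_pos: [466.8, 291.2, 237.3]
eef_rot: [[0.123, 0.992, 0.008], [0.992, -0.123, -0.002], [-0.001, 0.008, -1.0]]
force: [-0.3, -0.3, 1.0]
gripper_width: -0.0
```

Call:
step_arm(claw=[-1, -1, -1, -1, -1, -1, -1], dp=[[0, -0.04, 0], [0, -0.08, 0], [0, -0.12, 0], [0, -0.15, 0], [0, -0.15, 0], [0, -0.15, 0], [0, -0.15, 0]], twist=[0, 0, 0, 0, 0, 0, 0])

```text
time_s: 10.57
tcp_pos: [318.2, 309.7, 236.4]
eef_rot: [[0.122, 0.992, 0.009], [0.993, -0.122, -0.002], [-0.001, 0.009, -1.0]]
force: [0.4, -0.3, -0.7]
gripper_width: -0.0
```

```bash
python3 - <<'E'
from h import *
c=snap('top','top8')
s=ctrl.read_state();print(s['time_s'],s['tcp_pos'],s['force'],np.abs(s['joint_vel']).max())
p=c['pixels'].astype(int);print((p[...,1]-p[...,0])[192:198,84:100])
h=cv2.cvtColor(c['pixels'],cv2.COLOR_RGB2HSV);m=cv2.inRange(h,(125,70,40),(160,255,255));m[:,:100]=0;m[:,185:]=0;m[:160]=0;m[225:]=0
n,_,st,ce=cv2.connectedComponentsWithStats(m)
for i in range(1,n):
    if st[i,4]>12:
        q=onz(c,[ce[i]],98)[0]; print(round(q@[.9926,-.1219,0]-543.7,1),round(q@[.1219,.9926,0],1),end=' | ')
E
```

```text
10.6167 [318.58378352 309.5410637  236.11206752] [0.64173738 0.55928582 0.11201143] 0.014035801815207574
[[25 71 79 74 77 76 79 78 82 77 39  4  1  1  0  2]
 [54 82 80 71 75 75 75 73 78 83 45 23 -5 -1 -4 -5]
 [66 76 76 73 76 72 77 81 78 84 63 35 -1 -2  1  2]
 [69 78 74 76 74 75 77 77 78 85 45 27  4 -3 -2  1]
 [68 77 75 77 72 75 77 76 78 83 42 27 -4 -2  4  2]
 [52 83 74 75 78 76 79 78 79 75 41 19 -1  1  1 -2]]
43.7 270.6 | 44.2 246.7 | 43.8 198.4 | 21.8 270.5 | 22.3 246.2 | 22.4 222.1 | 21.9 198.4 | -0.2 270.1 | 0.0 222.4 | -0.4 198.3 | -22.0 270.5 | -22.0 246.5 | -22.2 222.6 | -22.4 198.5 | -43.8 270.5 | -44.2 246.3 | -43.8 222.1 | -44.0 198.1 |
```

View pics/top8.png

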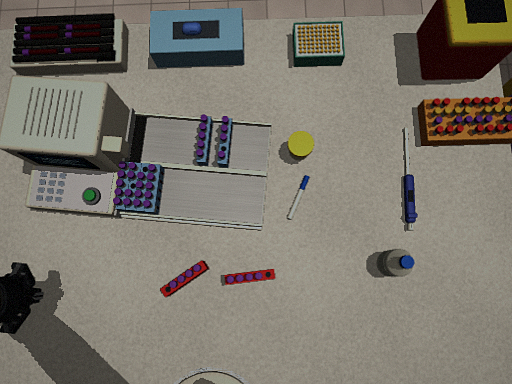

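The picture shows the row closed at the stop (cols 113–160), the key up again at (91,195), nothing else moved, and the arm clear. Handing in.

```bash
python3 -c "
from h import *
print(job_done())"
```

```text
the job is handed in; nothing more can be done
None
```

I pushed the four racks as one train, touching only the last one, until they met the end stop. I then pressed the green key to its hard stop, released it and handed the job in at about 10.6 s. No verdict was reported.

- **Racks:** The last picture shows the row closed at 24.0 mm pitch, upright and centred within about 0.4 mm. Pushing force rose to about 20 N within 2 mm of where I expected the stop. The camera puts the front face at the stop to within about 2 mm.
- **Key:** The key's edge shifted about 1.3 px while pressed, which is about 6 mm of travel, at about 12 N. After release it looks the same as before the press.
- **Everything else:** The finished racks and other bench items look unmoved by eye. The arm is clear and the measured force is near zero.
- **Disagreements:** While the key was fully down, the arm read 76 mm for the fingertip height, against the expected 72 mm. I trusted the picture and the hard stop over that reading. Rack tops measured by triangulation came out about 2–3 mm low, close to the stated calibration limit.

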